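# Push the vial rack home into the sampler's corner stop

## Robot

A 7-joint arm with a two-finger parallel gripper is mounted at the origin on the work surface. World frame = base frame: x ahead of the robot, y to its left, z up, the work surface at z = 0. Lengths are in m, angles in rad, forces in N, time in s.
With the tool pointing down it reaches from about 0.4 to 0.85 m from the base axis. Payload 10.4 kg.
Tool frame: the origin (TCP) lies between the finger pads; the fingertips stand ahead of it and the grasp point (between the pads) lies 3 mm ahead of it (r.tips_ahead is the z of the fingertips in the tool frame, in m); z points along the fingers, y is the line along which they close (so a half turn about z gives the same grasp; the last joint's range is limited). The gripper opens to 87 mm and grips with 3 to 60 N. Pads are 19 mm wide; open, the fingers measure 117 mm over their backs; the gripper's body (75 mm by 190 mm) begins 51 mm behind the grasp point.
Start: joints at [-1.131, 0.332, -0.065, 1.46, 0.022, 1.35, -0.088], TCP at [0.279, 0.559, 0.245] pointing down, gripper open.
Joint ranges: [-2.6, 2.6], [-0.5, 2.12], [-1.47, 1.34], [0.16, 2.42], [-1.27, 4.41], [0.06, 2.06], [-2.6, 2.6]. Speed limits (rad/s): [2.22, 2.22, 2.79, 2.79, 3.14, 3.14, 3.14].

## Interface

Orientations are given as a unit quaternion [x, y, z, w].
In Python, from bench import telemetry, camera, get_calibration, r gives the robot as it stands.
- The arm moves only by the tool drive_tool, never from a script. Its argument "series" is one flat list of numbers, 7 for each row, row after row: the turn, a rotation vector about the tool's x, y, z in units of 5 degrees (1.0 is 5 degrees), then the shift along the tool's x, y, z in units of 40 mm (1.0 is 40 mm), then the opening, from -1 (shut) to 1 (fully open). A call has 1 to 10 rows; each row is the pose to reach, as a shift and turn from the pose commanded when the call began, along the tool's axes at that moment; what a row does not reach only later rows make up. A row lasts 1/12 s, in which the tool goes at most 41.7 mm and 7.16 degrees, less where a joint would pass 70% of its speed; a pose out of reach is approached as far as the arm can. A call with a gripper value outside its range is refused whole. The fingers move at their own pace and stop on an object; "grip_force" is the grip in N (left out, the last holds). Time passes only in rows, so rows that repeat a pose let the fingers close. It gives the time, the measured TCP pose, the force, the opening and the grip force at its end, in the units of the state.
- telemetry.read_state(): the state, without advancing time (a new reading comes with each control period).
- camera(name): name is "scene" or "top" or "wrist"; returns the picture (480x640x3 uint8, red, green, blue); there is no depth.
- get_calibration(name): a dict with "fovy" (degrees; the focal length in pixels is half the picture's height over the tangent of half this angle, whatever the lens; pixels are square), "cx", "cy" (the principal point, pixels), "xyz" and "rotation" of the camera in the world. Camera axes: x right, y up, looking along -z (the intrinsics and any distortion apply to the point x, -y, -z); pixel columns grow to the right and rows downward; lengths in m; the calibration is good to about 2 mm. The wrist camera is an equidistant fisheye: a pixel r from the principal point sees the ray r / f radians off the axis. A picture is of the moment at which its call begins: read the wrist's pose just before it. get_calibration takes no time and is no camera call; for the wrist camera it gives the pose at the moment of the call.
- r.close_job(): hands the job in; it is judged then, once.
The state is a dict: "time": time; "joint_positions": joint angles; "joint_vel": joint speeds; "joint_torque": joint torques, N m; "ee_pos": TCP position; "eef_rot": TCP orientation; "ft_force": force on the tool from outside, world axes, zero at the start; "torque": the same for the moment, N m; "width": finger opening in m; "grip_force": force on a finger pad.
Only numpy, scipy, OpenCV 4.12 (cv2) and the standard library are available. Lean on these libraries where they do the work, as an engineer would, in place of code of your own. Each camera call takes 0.05 s, during which the arm holds its last target. There are 200 camera calls.

## Task

Push the long rack of capped vials along the bench into the corner of the L-shaped stop beside the sampler, until its long side lies flush against the long stop and its end flush against the short stop. Only slide it: never lift or tip it, and leave everything else on the bench where it stands. Finish with the hand clear of the rack.

Things in the scene. Friction and masses are not known exactly. Their poses are not given: they have to be found in the camera images.
- rack: The rack to push: a loose white plastic block full of black-capped vials, 4 rows of 7; 94 mm (its x) by 154 mm (its y), 46 mm tall, caps 3 mm higher. Origin: centre of its underside; z up. 0.3 to 0.65 kg, friction on the bench about 1. Either way round is right. It starts up to 0.45 rad from square with the stop.
- stop: Fixed L-shaped white-painted steel stop. Origin: inner corner of the L at bench height, z up; frame within 0.12 rad of the world's. The rack belongs on its -x, -y side. Walls 8 mm thick, 30 mm high: the long one's inner face is the plane x = 0, from y = -210 to 0 mm; the short one's is y = 0, from x = -130 to 0 mm.
- seat (a point): Where the centre of the rack's underside comes when seated: x = -47, y = -77 mm in the stop's frame, bench height; the rack's x axis is then parallel to the stop's.
- housing (a point): Centre of the top of the white sampler's housing, fixed to the stop: 240 mm (the stop's x) by 180 mm (its y), 80 mm tall; it begins 82 mm behind the short stop's inner face. A needle arm stands on it, up to 200 mm high.
- empty_rack: Leave alone: small square white rack with empty holes, 84 x 84 x 46 mm, loose. Origin: centre of underside.
- jar: Leave alone: amber jar with a cap, 56 mm across, 75 mm tall, loose. Origin: centre of underside.
- beaker: Leave alone: clear plastic beaker, 68 mm across, 85 mm tall, loose. Origin: centre of underside.
- bottle: Leave alone: white bottle, 64 mm across, 150 mm tall, loose. Origin: centre of underside.
- tips: Leave alone: grey box of pipette tips with a clear lid, 67 x 82 x 55 mm, loose. Origin: centre of underside.
- mouse: Leave alone: white computer mouse, 100 x 60 x 22 mm, loose. Origin: centre of underside.
- marker: Leave alone: black marker pen lying along its own y, 130 mm long, 12 mm thick, loose. Origin: centre of underside.
Mind the look-alikes: they are no part of the job. Leave any brown or purple look-alike of the rack alone.

How it is judged:
At the end, for the whole second after the job is handed in: The rack stands flat and still in the inner corner of the stop: its centre within 5 mm of the seated place in each direction, and square with the stop within 0.04 rad (2.3 degrees) (x of rack in the frame of stop between -0.052 and -0.042 m and y of rack in the frame of stop between -0.082 and -0.072 m and angle between the x axis of rack and the x axis of stop, either way round below 0.04 rad and height (world z) of rack below 0.004 m and angle between rack's own z axis and vertical below 0.04 rad and linear speed of rack below 0.01 m/s); the robot touches nothing.
It fails at once if the rack is lifted or tipped (over 8 mm, or over 0.12 rad) (height (world z) of rack above 0.008 m or angle between rack's own z axis and vertical above 0.12 rad).
It fails at once if another thing on the bench is displaced by more than 20 mm or tipped over (distance of any of empty_rack, jar, beaker, bottle, tips, mouse, marker from where it was at the start of the episode above 0.02 m or angle between any of empty_rack, jar, beaker, bottle, tips, mouse, marker's own z axis and vertical above 0.3 rad).
It also fails if it takes over 48 s, if anything falls off the work surface, if the arm or the gripper's body presses on something with over 40 N, if the wrist force passes 120 N, or if a joint passes its speed limit or range.

## Working session

There is one attempt and no reset: what is moved stays moved. The work goes in short steps, Python scripts to look and compute and a tool call to move; the robot and the scene stay as the last step left them, time stands still between calls to the robot, and variables do not carry over. Pictures are saved under pics/ and viewed, at most 10 in all, crops included, and the job is handed in when it is done.

Besides the shell and the picture viewer there is one more tool, called after "Call:" as a command line: name --argument value ..., lists and objects as JSON in quotes. drive_tool: Moves the arm, as the interface text tells. Its arguments: {"type":"object","properties":{"series":{"type":"array"},"grip_force":{"type":"number"}},"required":["series"]}

```bash
mkdir -p pics; ls; python3 - <<'E'
from bench import telemetry, camera, get_calibration, r
import cv2
for n in ("scene","top"):
    im=camera(n); cv2.imwrite(f"pics/{n}0.png",im[:,:,::-1]); print(n,get_calibration(n))
s=telemetry.read_state(); print(s['time'],s['ee_pos'],s['eef_rot'],r.tips_ahead)
E
```

```text
pics
scene {'fovy': 52.08195480212629, 'cx': 314.2411992323611, 'cy': 234.133877437395, 'xyz': array([ 1.31339695, -0.4801114 ,  0.80850937]), 'rotation': array([0.37995933, 0.22651016, 0.47080485, 0.76332618])}
top {'fovy': 49.27237360001661, 'cx': 317.2136012353869, 'cy': 243.8974073323689, 'xyz': array([ 0.40272177, -0.02891893,  1.54439287]), 'rotation': array([-0.02647743,  0.03205279,  0.70791398, -0.70507401])}
0.1 [0.27889172 0.55898276 0.24384136] [ 2.29287255e-01  9.73358600e-01 -6.16398461e-04 -1.02708724e-04] 0.022
```

View pics/top0.png

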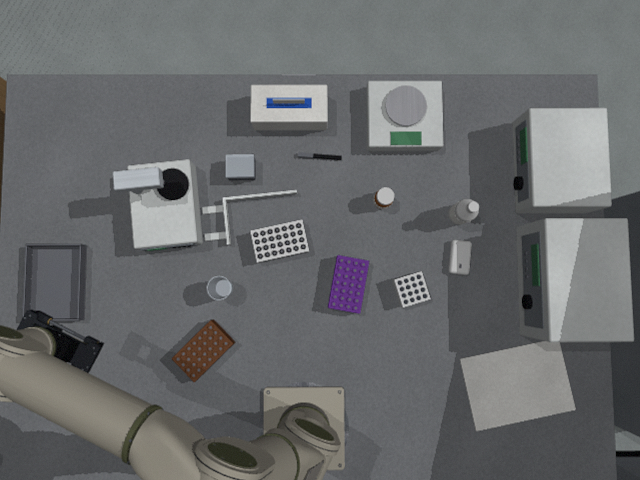

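View pics/scene0.png

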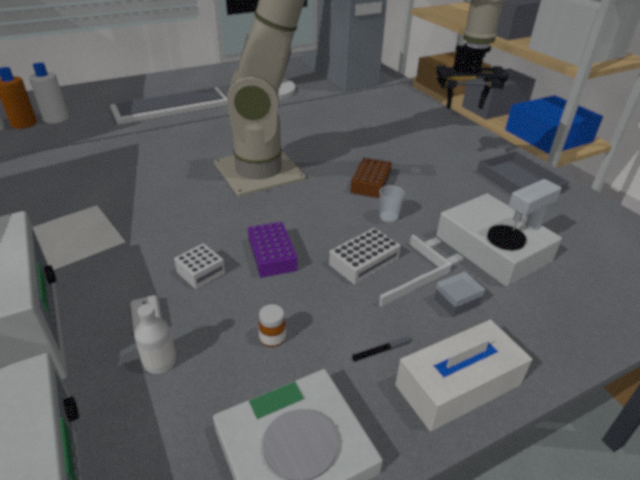

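The picture named top0 shows the possible racks:
- white rack full of black caps at (280,241)
- purple at (349,284)
- brown at (204,350)
- small white empty one at (411,289)

The one at (280,241) is long, white and has 4x7 caps, so it fits. The stop's inner corner is at about (229,200). I'll confirm in a crop and measure.

```bash
cat > h.py <<'E'
import numpy as np, cv2
from scipy.spatial.transform import Rotation as R
from bench import telemetry, camera, get_calibration, r
def ray(c,uv):
    f=240/np.tan(np.radians(c['fovy']/2)); uv=np.atleast_2d(np.float64(uv))
    d=np.c_[(uv[:,0]-c['cx'])/f,-(uv[:,1]-c['cy'])/f,-np.ones(len(uv))]
    if c.get('fish'):
        q=np.hypot(d[:,0],d[:,1]); s=np.sin(q)/np.maximum(q,1e-9); d=np.c_[d[:,0]*s,d[:,1]*s,-np.cos(q)]
    return R.from_quat(c['rotation']).apply(d)
def onz(c,uv,z):
    d=ray(c,uv); return (c['xyz']+d*((z-c['xyz'][2])/d[:,2])[:,None])[:,:2]
def proj(c,P):
    f=240/np.tan(np.radians(c['fovy']/2)); p=R.from_quat(c['rotation']).inv().apply(np.atleast_2d(P)-c['xyz'])
    return np.c_[c['cx']-f*p[:,0]/p[:,2],c['cy']+f*p[:,1]/p[:,2]]
def rackfit(im,c,box,thr=150):
    "rectangle of the white top of the rack (z=46 mm), box=x0,y0,x1,y1"
    x0,y0,x1,y1=box; g=im[y0:y1,x0:x1].min(2); m=(g>thr).astype(np.uint8)
    cs,_=cv2.findContours(m,cv2.RETR_EXTERNAL,cv2.CHAIN_APPROX_NONE); k=max(cs,key=cv2.contourArea)[:,0]+[x0,y0]
    return cv2.minAreaRect((onz(c,k,.046)*1000).astype(np.float32)), k
E
python3 - <<'E'
from h import *
im=cv2.imread('pics/top0.png'); c=get_calibration('top')
(rc,k)=rackfit(im,c,(240,208,325,275)); print('rack mm',rc)
cv2.imwrite('pics/crop1.png',cv2.resize(im[170:290,190:340],None,fx=5,fy=5,interpolation=cv2.INTER_CUBIC))
for n,uv,z in(('beaker',(219,288),.04),('purple',(349,284),.046),('bottle',(466,212),.1),('jar',(384,197),.07)): print(n,onz(c,uv,z))
g=im.min(2); print(g[185:205,250],g[228,225:250])
E
```

```text
rack mm ((538.4321899414062, 67.911865234375), (92.3486328125, 152.34278869628906), 12.168726921081543)
beaker [[0.40199977 0.24042865]]
purple [[ 0.41177552 -0.13130838]]
bottle [[ 0.61032578 -0.45606243]]
jar [[ 0.65852136 -0.23182258]]
[ 99 107 105 106 105 102 104 105  99 150 188 202 145  73  67  80  92  99
 102 104] [128 198 177 126 110  91  90  94 104 102 100 103 102 104 101 104 100  98
  97  99  96 101 101 103 100]
```

View pics/crop1.png

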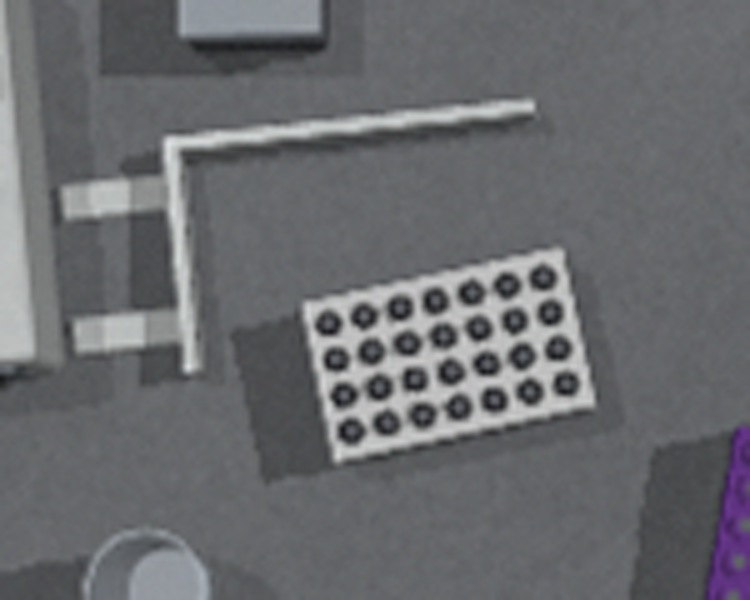

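The crop confirms it: 4x7 black caps in a white block, with the stop to its upper left. Next I'll measure the stop's walls from their top centrelines at z = 30 mm.

```bash
cat >> h.py <<'E'
def stopfit(im,c):
    g=im.min(2).astype(float)
    def cen(prof,lo):
        w=np.clip(prof-125,0,None); return lo+(w*np.arange(len(w))).sum()/w.sum()
    L=np.array([(u,cen(g[185:206,u],185)) for u in range(236,294)])
    S=np.array([(cen(g[v,222:234],222),v) for v in range(218,242) ])
    def line(P):
        P=onz(c,P,.03).astype(np.float32); vx,vy,x,y=cv2.fitLine(P,cv2.DIST_HUBER,0,1e-4,1e-4).ravel(); return np.array([vx,vy]),np.array([x,y])
    (a,p),(b,q)=line(L),line(S)
    if a[1]<0:a=-a
    if b[0]<0:b=-b
    t=np.linalg.solve(np.c_[a,-b],q-p); X=p+a*t[0]
    angL=np.arctan2(-a[0],a[1]); angS=np.arctan2(b[1],b[0])
    th=angL; ex=np.array([np.cos(th),np.sin(th)]); ey=np.array([-ex[1],ex[0]])
    return X-.004*ex-.004*ey, angL, angS
E
python3 - <<'E'
from h import *
im=cv2.imread('pics/top0.png'); c=get_calibration('top')
o,a,b=stopfit(im,c); print('corner',o,'deg',np.degrees([a,b]))
rc,_=rackfit(im,c,(240,208,325,275))
th=a; M=np.array([[np.cos(th),np.sin(th)],[-np.sin(th),np.cos(th)]])
print('rack in stop', M@(np.array(rc[0])/1000-o), rc[2]-np.degrees(a)); print('seat',o+M.T@[-.047,-.077])
# check in scene view: corner, wall ends & rack centre
cs=get_calibration('scene'); s=cv2.imread('pics/scene0.png')
P=[list(o+M.T@np.array(p))+[.03] for p in((0,0),(0,-.21),(-.13,0))]+[[.5384,.0679,.049]]
for u,v in proj(cs,P): cv2.circle(s,(int(u*8+.5),int(v*8+.5)),12,(0,0,255),-1,shift=3)
cv2.imwrite('pics/crop2.png',cv2.resize(s[200:330,310:490],None,fx=4,fy=4))
E
```

```text
corner [0.6594353  0.22735919] deg [6.022715  5.9574223]
rack in stop [-0.13706484 -0.14587126] 6.146012
seat [0.62077375 0.14585283]
```

View pics/crop2.png

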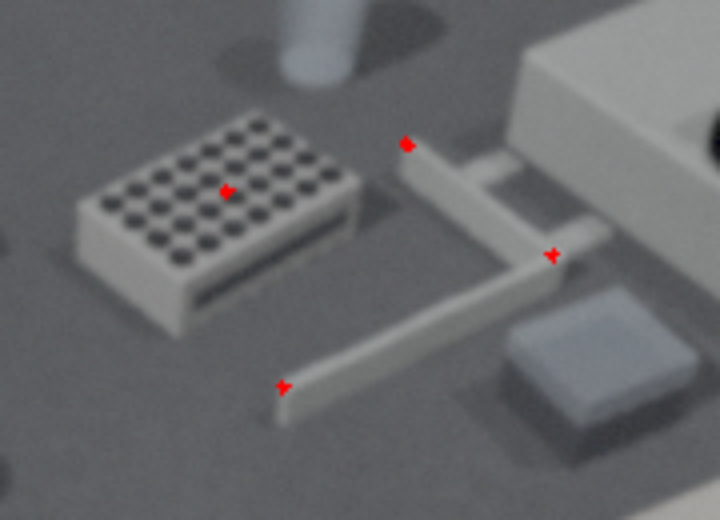

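The scene crop shows my projected corner and wall ends landing on the real ones, and the rack centre landing on the rack. In the stop's frame the rack is at (-137, -146) mm and turned 6.1°. Stop angle is 6.0°. I'll move behind its long side with the fingers open, tool y along the long stop.

Call:
drive_tool --series '[0,0,-0.65,-0.57,-0.55,0,1,0,0,-1.3,-1.14,-1.1,0,1,0,0,-1.95,-1.71,-1.65,0,1,0,0,-2.6,-2.28,-2.2,0,1,0,0,-3.25,-2.85,-2.75,0,1,0,0,-3.9,-3.42,-3.3,0,1,0,0,-4.55,-3.99,-3.85,0,1,0,0,-5.2,-4.56,-4.4,0,1,0,0,-5.85,-5.13,-4.95,0,1,0,0,-6.5,-5.7,-5.5,0,1]'

```text
time: 0.93
ee_pos: [0.3849, 0.259, 0.2444]
eef_rot: [-0.054, 0.999, 0.0, -0.0]
ft_force: [0.1, 0.2, 0.5]
width: 0.087
grip_force: 0.0
```

```bash
cat >> h.py <<'E'
O=np.array([.6594,.2274]); TH=np.radians(6.0)
MS=np.array([[np.cos(TH),np.sin(TH)],[-np.sin(TH),np.cos(TH)]])
def plan(xs,ys,z,az=None):
    "tool-axis units to stop-frame xs,ys, height z, tool-y azimuth az deg (stop frame)"
    s=telemetry.read_state(); q=R.from_quat(s['eef_rot']); p=s['ee_pos']; T=q.as_matrix()
    print('t',s['time'],'stop xy',(MS@(p[:2]-O)).round(4),'z',p[2].round(4),'az',np.degrees(np.arctan2(T[1,1],T[0,1])-TH).round(2),'F',np.round(s['ft_force'],1),'w',s['width'],'j',np.round(s['joint_positions'],2))
    d=np.r_[O+MS.T@[xs,ys],z]-p; rot=np.zeros(3)
    if az is not None:
        a=np.radians(az)+TH; y=np.array([np.cos(a),np.sin(a),0]); zz=np.array([0,0,-1.]); W=np.c_[np.cross(y,zz),y,zz]
        rot=np.degrees((q.inv()*R.from_matrix(W)).as_rotvec())/5
    print('turn',rot.round(3),'shift',(T.T@d/.04).round(3))
E
python3 -c "
from h import *
plan(-.222,-.146,.15,90)"
```

```text
t 0.9333 stop xy [-0.2697  0.0601] z 0.2444 az 90.15 F [0.1 0.2 0.5] w 0.08702587408258411 j [-0.78 -0.03  0.09  1.87  0.    1.3   0.99]
turn [ 0.001 -0.003  0.029] shift [-1.179 -5.156  2.358]
```

Call:
drive_tool --series '[0,0,0,-0.2,-0.8,0,1,0,0,0,-0.4,-1.6,0.2,1,0,0,0,-0.6,-2.4,0.5,1,0,0,0,-0.8,-3.2,1,1,0,0,0,-1,-4,1.6,1,0,0,0,-1.15,-4.7,2.2,1,0,0,0,-1.18,-5.15,2.9,1,0,0,0,-1.18,-5.15,3.6,1,0,0,0,-1.18,-5.15,4.2,1,0,0,0,-1.18,-5.15,4.6,1]'

```text
time: 1.77
ee_pos: [0.4519, 0.0599, 0.0581]
eef_rot: [-0.052, 0.999, -0.0, -0.001]
ft_force: [-0.5, -0.2, -0.2]
width: 0.087
grip_force: 0.0
```

```bash
python3 - <<'E'
from h import *
plan(-.222,-.146,.032,90)
c=get_calibration('wrist'); im=camera('wrist'); cv2.imwrite('pics/w1.png',im[:,:,::-1])
E
```

```text
t 1.7667 stop xy [-0.2238 -0.1449] z 0.0581 az 89.93 F [-0.5 -0.2 -0.2] w 0.08698900219522328 j [-0.54  0.17  0.33  2.1  -0.07  0.88  1.51]
turn [-0.007 -0.03  -0.015] shift [-0.048 -0.026  0.653]
```

View pics/w1.png

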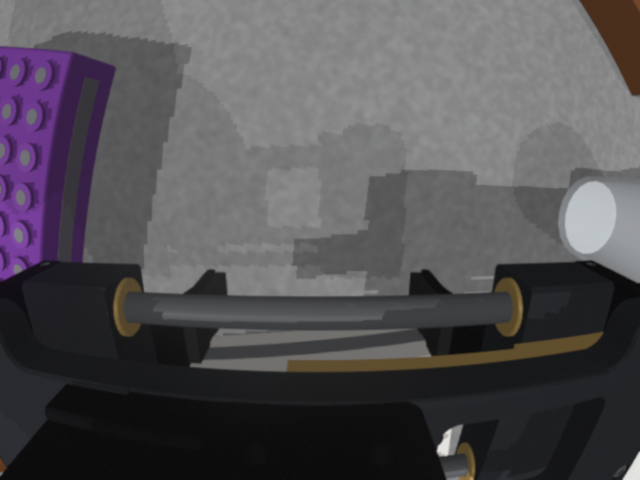

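The wrist view shows only free bench under the fingers; the rack's side (pale, about (320,345)) lies ahead and the beaker (590,215) and purple rack (50,160) are clear. I'll descend and push slowly toward the long stop.

Call:
drive_tool --series '[0,0,0,-0.05,0,0.35,1,0,0,0,-0.05,0,0.65,1,0,0,0,-0.2,0,0.65,1,0,0,0,-0.35,0,0.65,1,0,0,0,-0.5,0,0.65,1,0,0,0,-0.65,0,0.65,1,0,0,0,-0.8,0,0.65,1,0,0,0,-0.95,0,0.65,1,0,0,0,-1.1,0,0.65,1,0,0,0,-1.25,0,0.65,1]'

```text
time: 2.65
ee_pos: [0.5029, 0.0657, 0.0347]
eef_rot: [-0.052, 0.999, -0.0, -0.001]
ft_force: [-7.6, -0.6, 5.5]
width: 0.0875
grip_force: 3.5
```

Call:
drive_tool --series '[0,0,0,-0.14,0,0,1,0,0,0,-0.28,0,0,1,0,0,0,-0.42,0,0,1,0,0,0,-0.56,0,0,1,0,0,0,-0.7,0,0,1,0,0,0,-0.84,0,0,1,0,0,0,-0.98,0,0,1,0,0,0,-1.12,0,0,1,0,0,0,-1.26,0,0,1,0,0,0,-1.3,0,0,1]'

```text
time: 3.48
ee_pos: [0.5554, 0.0711, 0.0347]
eef_rot: [-0.052, 0.999, -0.0, -0.0]
ft_force: [-6.5, -0.0, 4.2]
width: 0.087
grip_force: 3.4
```

```bash
cat > look.py <<'E'
from h import *
import sys
c=get_calibration('top'); im=camera('top'); cv2.imwrite('pics/'+sys.argv[1],cv2.resize(im[170:290,190:340,::-1],None,fx=5,fy=5,interpolation=cv2.INTER_CUBIC))
E
python3 look.py t2.png; python3 -c "
from h import *
plan(-.1035,-.146,.032,90)"
```

```text
t 3.5333 stop xy [-0.1198 -0.1446] z 0.0347 az 89.96 F [-0.5 -0.6  0.1] w 0.08704612863341021 j [-0.48  0.41  0.32  1.86 -0.16  0.89  1.59]
turn [-0.003  0.002 -0.007] shift [-0.407 -0.035  0.067]
```

View pics/t2.png

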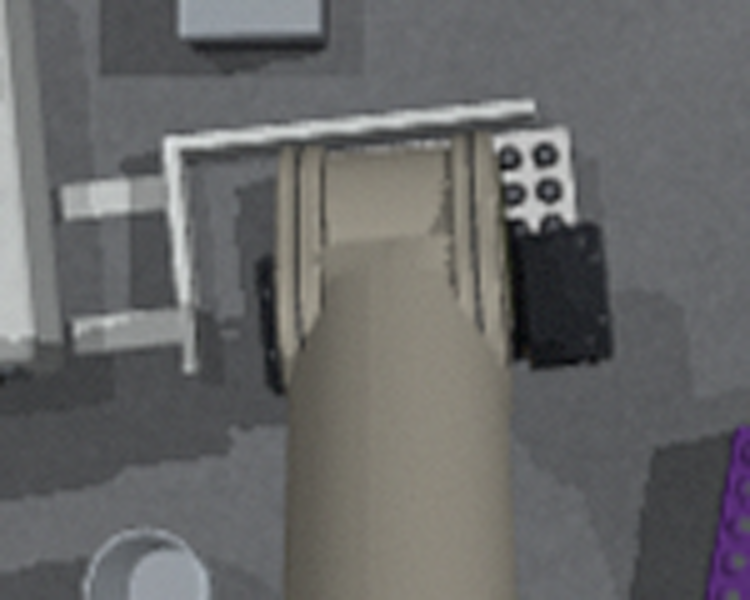

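The picture shows the rack nearly parallel and about 15 mm short of the long stop, its right end visible at (540,165). I'll finish this push gently.

Call:
drive_tool --series '[0,0,0,-0.08,0,0,1,0,0,0,-0.16,0,0,1,0,0,0,-0.22,0,0,1,0,0,0,-0.28,0,0,1,0,0,0,-0.32,0,0,1,0,0,0,-0.36,0,0,1,0,0,0,-0.38,0,0,1]'

```text
time: 4.12
ee_pos: [0.5687, 0.0726, 0.0345]
eef_rot: [-0.052, 0.999, -0.0, -0.001]
ft_force: [-12.9, -1.6, 10.1]
width: 0.087
grip_force: 6.7
```

Call:
drive_tool --series '[0,0,0,-0.03,0,0,1,0,0,0,-0.06,0,0,1,0,0,0,-0.06,0,0,1]'

```text
time: 4.37
ee_pos: [0.5688, 0.0726, 0.0342]
eef_rot: [-0.052, 0.999, -0.0, -0.004]
ft_force: [-21.5, -2.0, 17.9]
width: 0.0869
grip_force: 11.1
```

```bash
python3 -c "
from h import *
plan(-.1035,-.146,.032,90)"
```

```text
t 4.3667 stop xy [-0.1063 -0.1445] z 0.0342 az 89.97 F [-21.5  -2.   17.9] w 0.08694961000253053 j [-0.47  0.45  0.32  1.82 -0.17  0.91  1.6 ]
turn [ 0.004 -0.089 -0.006] shift [-0.07  -0.038  0.056]
```

Force rose with no further motion, so the long side is against the long stop. Now back off, rise, and go round to the rack's near end, turning 90°.

Call:
drive_tool --series '[0,0,0,0.3,0,0,1,0,0,0,0.6,0,-0.2,1,0,0,0,0.6,0,-1,0.5,0,0,0,0.6,0,-2,0,0,0,1.4,0.4,-0.4,-3,0,0,0,2.8,0,-1,-3,0,0,0,4.2,-0.4,-1.6,-3,0,0,0,5.6,-0.8,-2.2,-3,0,0,0,7,-1.1,-2.7,-3,0,0,0,8.4,-1.4,-3,-3,0]'

```text
time: 5.2
ee_pos: [0.6417, -0.0436, 0.1551]
eef_rot: [0.313, 0.95, -0.0, 0.001]
ft_force: [0.1, -0.9, -0.8]
width: 0.0463
grip_force: 0.0
```

Call:
drive_tool --series '[0,0,1.4,0,0,0,0,0,0,2.8,0,0,0,0,0,0,4.2,0,0,0,0,0,0,5.6,0,0,0,0,0,0,7,0,0,0,0,0,0,8.4,0,0,0,0,0,0,9.6,0,0,0,0,0,0,9.6,0,0,0,0]'

```text
time: 5.87
ee_pos: [0.641, -0.0403, 0.1547]
eef_rot: [0.671, 0.741, 0.0, 0.001]
ft_force: [-0.7, 0.2, 0.3]
width: 0.0432
grip_force: 0.0
```

```bash
python3 look.py t3.png; python3 -c "
from h import *
plan(-.050,-.262,.032,0)"
```

```text
t 5.9167 stop xy [-0.0464 -0.2644] z 0.1547 az 0.1 F [-0.5  0.5  0.4] w 0.04340531017191523 j [-0.51  0.5   0.68  1.56 -0.32  1.2   0.33]
turn [0.012 0.007 0.019] shift [ 0.061 -0.093  3.067]
```

View pics/t3.png

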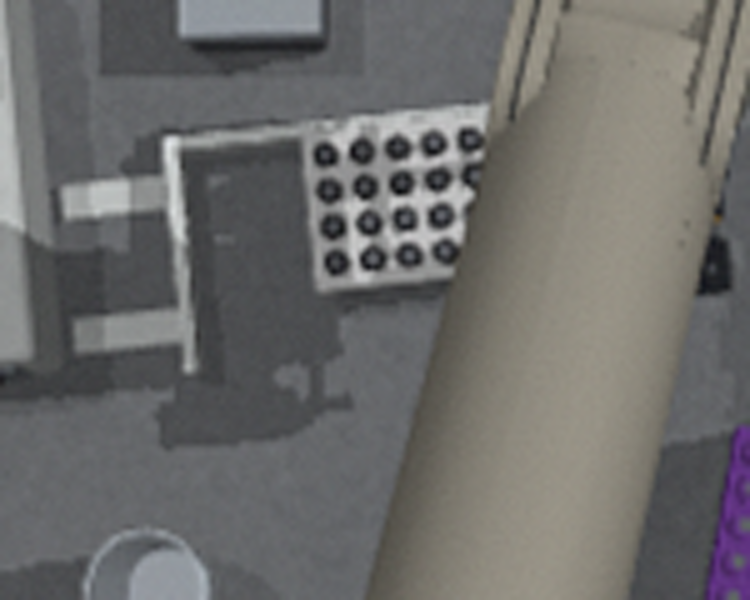

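The rack lies flush along the long stop with about 70 mm of gap to the short stop (left end at crop column 310, short stop at 185). I'll descend at its near end and push along.

Call:
drive_tool --series '[0,0,0,0,-0.09,0.6,0,0,0,0,0,-0.09,1.4,0,0,0,0,0,-0.09,2.2,0,0,0,0,0,-0.09,2.8,0,0,0,0,0,-0.09,3.05,0,0,0,0,0.1,-0.09,3.05,0,0,0,0,0.25,-0.09,3.05,0,0,0,0,0.4,-0.09,3.05,0,0,0,0,0.55,-0.09,3.05,0,0,0,0,0.7,-0.09,3.05,0]'

```text
time: 6.75
ee_pos: [0.6349, -0.0123, 0.0341]
eef_rot: [0.669, 0.743, 0.001, 0.001]
ft_force: [1.2, -6.7, 5.2]
width: 0.043
grip_force: 3.1
```

Call:
drive_tool --series '[0,0,0,0.14,0,0,0,0,0,0,0.28,0,0,0,0,0,0,0.42,0,0,0,0,0,0,0.56,0,0,0,0,0,0,0.7,0,0,0,0,0,0,0.84,0,0,0,0,0,0,0.98,0,0,0,0,0,0,1.12,0,0,0,0,0,0,1.26,0,0,0,0,0,0,1.36,0,0,0]'

```text
time: 7.58
ee_pos: [0.6293, 0.04, 0.0342]
eef_rot: [0.67, 0.743, 0.0, 0.002]
ft_force: [1.4, -7.0, 4.8]
width: 0.0433
grip_force: 3.5
```

```bash
python3 -c "
from h import *
plan(-.050,-.166,.034,0)"
```

```text
t 7.5833 stop xy [-0.0495 -0.1832] z 0.0342 az -0.06 F [ 1.4 -7.   4.8] w 0.04329888140660844 j [-0.6   0.6   0.61  1.68 -0.4   0.98  0.26]
turn [ 0.032  0.023 -0.013] shift [ 0.431 -0.014  0.003]
```

Call:
drive_tool --series '[0,0,0,0.1,0,0,0,0,0,0,0.2,0,0,0,0,0,0,0.28,0,0,0,0,0,0,0.34,0,0,0,0,0,0,0.38,0,0,0,0,0,0,0.42,0,0,0,0,0,0,0.42,0,0,0]'

```text
time: 8.17
ee_pos: [0.6276, 0.0567, 0.0341]
eef_rot: [0.67, 0.743, 0.0, 0.002]
ft_force: [1.6, -5.8, 3.9]
width: 0.0436
grip_force: 2.8
```

Call:
drive_tool --series '[0,0,0,0.03,0,0,0,0,0,0,0.06,0,0,0,0,0,0,0.06,0,0,0]'

```text
time: 8.42
ee_pos: [0.6273, 0.0589, 0.0341]
eef_rot: [0.67, 0.743, 0.0, 0.002]
ft_force: [0.8, -5.2, 4.5]
width: 0.0435
grip_force: 3.0
```

```bash
python3 -c "
from h import *
plan(-.050,-.166,.034,0)"
```

```text
t 8.4167 stop xy [-0.0496 -0.1642] z 0.0341 az -0.07 F [ 0.8 -5.2  4.5] w 0.043521387296779276 j [-0.63  0.6   0.61  1.68 -0.4   0.98  0.22]
turn [ 0.03   0.021 -0.014] shift [-0.045 -0.011  0.002]
```

Force has not risen yet, so the end is not seated. I'll continue in small steps.

Call:
drive_tool --series '[0,0,0,0.03,0,0,0,0,0,0,0.06,0,0,0,0,0,0,0.06,0,0,0]'

```text
time: 8.67
ee_pos: [0.6272, 0.0593, 0.0341]
eef_rot: [0.67, 0.742, -0.0, 0.002]
ft_force: [1.6, -11.6, 4.4]
width: 0.0435
grip_force: 5.7
```

Call:
drive_tool --series '[0,0,0,0.03,0,0,0,0,0,0,0.06,0,0,0,0,0,0,0.06,0,0,0]'

```text
time: 8.92
ee_pos: [0.6272, 0.0594, 0.0342]
eef_rot: [0.671, 0.742, -0.001, 0.004]
ft_force: [4.1, -16.9, 3.0]
width: 0.0435
grip_force: 8.7
```

Force rose and motion stopped: the end is against the short stop. I'll back off, lift and clear the view.

Call:
drive_tool --series '[0,0,0,-0.2,0,0,0,0,0,0,-0.5,0,0,0,0,0,0,-0.9,0,-0.4,0,0,0,0,-1.2,0,-1.2,0,0,0,0,-1.6,-0.3,-2,0,0,0,0,-2.2,-0.8,-2.8,0,0,0,0,-2.8,-1.4,-3.4,0,0,0,0,-3.5,-2,-4,0,0,0,0,-4.2,-2.6,-4,0,0,0,0,-4.6,-3,-4,0]'

```text
time: 9.75
ee_pos: [0.5239, -0.1347, 0.1947]
eef_rot: [0.671, 0.742, 0.001, 0.001]
ft_force: [0.2, -0.6, -1.2]
width: 0.0434
grip_force: 0.0
```

```bash
python3 look.py t4.png; python3 - <<'E'
from h import *
c=get_calibration('top'); im=camera('top')
k=((im.min(2)>140)*255).astype(np.uint8)
# cap centres: dark blobs inside rack area, at z=.049
x0,y0=225,185; g=cv2.resize(im[y0:250,x0:300].max(2),None,fx=6,fy=6,interpolation=cv2.INTER_CUBIC)
m=(g<75).astype(np.uint8); n,_,st,ce=cv2.connectedComponentsWithStats(m)
C=[(ce[i]+.5)/6-.5+[x0,y0] for i in range(1,n) if 150<st[i,4]<1000 and .6<st[i,2]/st[i,3]<1.6]
P=np.array([MS@(q-O) for q in onz(c,C,.049)]); rc=cv2.minAreaRect((P*1000).astype(np.float32)); print(len(P),rc, np.median(P,0))
s=telemetry.read_state(); print(s['time'],s['ft_force'],s['ee_pos'])
E
```

```text
28 ((-47.60429763793945, -75.98956298828125), (126.13567352294922, 63.224021911621094), 89.82775115966797) [-0.04790853 -0.07598408]
9.85 [0.20820193 0.08480765 0.01297424] [ 0.52329886 -0.13455718  0.19361287]
```

View pics/t4.png

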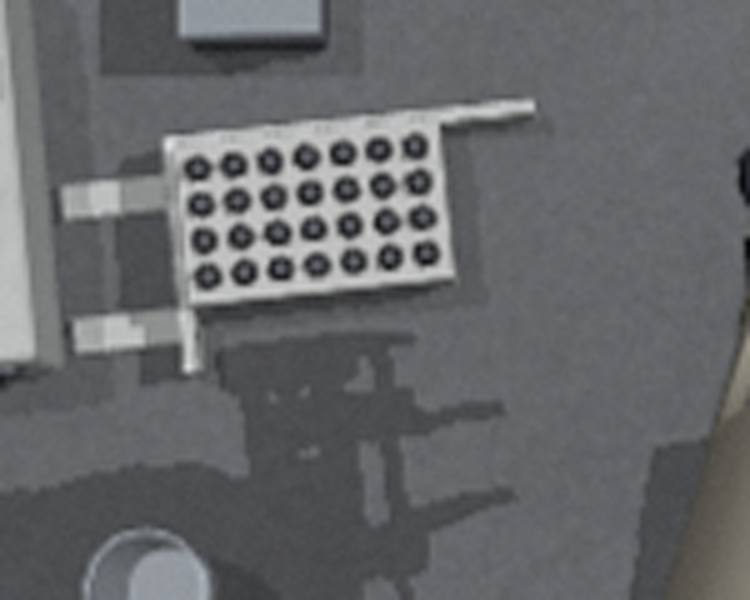

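The picture shows the rack in the corner. From its 28 caps the centre is at (-47.6, -76.0) mm against the seat's (-47, -77), with 0.2° of angle error. The hand is clear, so I'll hand in.

```bash
python3 -c "
from bench import r
print(r.close_job())"
```

```text
the job is handed in; nothing more can be done
None
```

The rack sits in the corner of the stop, about 1 mm and 0.2° from its seat by the last top-camera measurement, with the hand clear; the job was handed in at about 10 s, and no verdict came back.

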